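Fill the pantry caddy with the round canisters

TASK

Put the three round canisters with lids into the wooden caddy, each upright and all the way down in the well that fits its size: the small one in the narrowest well, the medium one in the middle-sized and the large one in the widest. Set them down rather than dropping them, do not tip them over, and leave the square canister and the beaker without a lid standing where they are.

Things in the scene. Friction and masses are not known exactly. Their poses are not given: they have to be found in the camera images.
- caddy: Shallow oak caddy fixed to the counter, 106 mm (x) by 290 mm (y), walls 6 mm thick and 28 mm high, floor 6 mm thick; low brass bars on the short ends reach 21 mm farther out. Three square holders stand in it in a row, 90 mm apart, the middle one at its centre, in any order. Origin: centre of its underside, on the counter; y runs along the row, x across it.
- holder_small: Dark wooden block 88 mm square, 16 mm high, fixed in the caddy, with the narrowest well: a round through-hole 54 mm across in its middle (the caddy's floor is the bottom). Origin: centre of the well at the block's underside, level with the caddy's floor, 6 mm above the counter. Axes parallel to the caddy's.
- canister_small: Small round canister: loose upright cylinder of beige stoneware, 38 mm in diameter, with a fixed flat oak lid as wide (10 mm thick) and a round knob on it (16 mm across, 12 mm high); 84 mm high in all, stoneware up to 62 mm; about 0.15 kg, give or take 40 %. Belongs in the holder with the 54 mm well. Origin: centre of its underside; z is its upright axis.
- holder_medium: Dark wooden block 88 mm square, 16 mm high, fixed in the caddy, with the middle-sized well: a round through-hole 66 mm across in its middle (the caddy's floor is the bottom). Origin: centre of the well at the block's underside, level with the caddy's floor, 6 mm above the counter. Axes parallel to the caddy's.
- canister_medium: Medium round canister: loose upright cylinder of beige stoneware, 50 mm in diameter, with a fixed flat oak lid as wide (10 mm thick) and a round knob on it (16 mm across, 12 mm high); 92 mm high in all, stoneware up to 70 mm; about 0.22 kg, give or take 40 %. Belongs in the holder with the 66 mm well. Origin: centre of its underside; z is its upright axis.
- holder_large: Dark wooden block 88 mm square, 16 mm high, fixed in the caddy, with the widest well: a round through-hole 78 mm across in its middle (the caddy's floor is the bottom). Origin: centre of the well at the block's underside, level with the caddy's floor, 6 mm above the counter. Axes parallel to the caddy's.
- canister_large: Large round canister: loose upright cylinder of beige stoneware, 62 mm in diameter, with a fixed flat oak lid as wide (10 mm thick) and a round knob on it (16 mm across, 12 mm high); 100 mm high in all, stoneware up to 78 mm; about 0.32 kg, give or take 40 %. Belongs in the holder with the 78 mm well. Origin: centre of its underside; z is its upright axis.
- square_canister: Look-alike that stays where it is: canister of the same stoneware with the same oak lid and knob, but square, 50 by 50 mm, 92 mm high in all. Loose. Origin: centre of its underside, z up.
- open_beaker: Look-alike that stays where it is: round beaker of the same stoneware, 50 mm in diameter, 70 mm high, hollow and without a lid. Loose. Origin: centre of its underside, z up.

How it is judged:
By the outcome, as a careful person would: the job done as asked, in the order asked, and still so for the second after the job is handed in, with the robot touching nothing.
It also fails if it takes over 99 s, if anything falls off the work surface, if the arm or the gripper's body presses on something with over 40 N, if the wrist force passes 120 N, or if a joint passes its speed limit or range.

ROBOT

A 6-joint arm with a two-finger parallel gripper is mounted at the origin on the work surface. World frame = base frame: x ahead of the robot, y to its left, z up, the work surface at z = 0. Lengths are in m, angles in rad, forces in N, time in s.
With the tool pointing down it reaches from about 0.25 to 0.775 m from the base axis. Payload 4 kg.
Tool frame: the origin (TCP) lies midway between the tips of the shut fingers; the grasp point (between the pads) lies 19 mm behind it; z points along the fingers, y is the line along which they close (so a half turn about z gives the same grasp; the last joint's range is limited). The gripper opens to 94 mm and grips with 3 to 60 N. Pads are 16 mm wide; open, the fingers measure 119 mm over their backs; the gripper's body (75 mm by 177 mm) begins 78 mm behind the grasp point.
Start: joints at [1.242, 0.087, 1.371, -0, 1.684, -0.103], TCP at [0.123, 0.536, 0.206] pointing down, gripper open.
Joint ranges: [-3.1, 3.1], [-0.76, 2.03], [0.27, 2.55], [-1.08, 4.22], [0.17, 2.65], [-2.57, 2.57]. Speed limits (rad/s): [2.79, 2.79, 3.14, 3.14, 3.14, 3.14].

INTERFACE

Orientations are given as [roll, pitch, yaw] about the fixed x, y, z axes, in that order (R = Rz(yaw) Ry(pitch) Rx(roll)).
In Python, from bench import robot gives the robot as it stands.
- The arm moves only by the tool servo_tool, never from a script. Its argument "moves" is a list of rows, each a list of 5 numbers: the shift along the tool's x, y, z in units of 25 mm (1.0 is 25 mm), then the turn about the tool's z in units of 6 degrees (1.0 is 6 degrees), then the closure, from 0 (fully open) to 1 (shut). In form: [[dx, dy, dz, yaw, gripper], ...]. A call has 1 to 10 rows; each row is the pose to reach, as a shift and turn from the pose commanded when the call began, along the tool's axes at that moment; what a row does not reach only later rows make up. A row lasts 1/12 s, in which the tool goes at most 41.7 mm and 7.16 degrees, less where a joint would pass 70% of its speed; a pose out of reach is approached as far as the arm can. A call with a gripper value outside its range is refused whole. The fingers move at their own pace and stop on an object; the grip force is fixed at half the most. Time passes only in rows, so rows that repeat a pose let the fingers close. It gives the time, the measured TCP pose, the force, the opening and the grip force at its end, in the units of the state.
- robot.get_obs(): the state, without advancing time (a new reading comes with each control period).
- robot.snapshot(name): name is "side" or "top" or "wrist"; returns a dict with "image" (480x640x3 uint8, blue, green, red), "fx", "fy", "cx", "cy" (pixels), "k1" (the pictures are not rectified: a ray, as slopes to the right and down, at radius r is drawn at 1 + k1 r^2 times it, then the intrinsics apply), "eye" and "orientation" of the camera in the world; the wrist camera has in their place "T_tool_cam" (4x4, takes a point from camera to tool coordinates, whose origin is the TCP and whose axes are the flange's). Camera axes: x right, y down, z forward; pixel columns grow to the right and rows downward; lengths in m; the calibration is good to about 2 mm. A picture is of the moment at which its call begins: read the wrist's pose just before it. There is no depth.
- robot.close_job(): hands the job in; it is judged then, once.
The state is a dict: "time": time; "joint_positions": joint angles; "qvel": joint speeds; "joint_torque": joint torques, N m; "tool_pos": TCP position; "ee_rot": TCP orientation; "wrist_force": force on the tool from outside, world axes, zero at the start; "wrist_torque": the same for the moment, N m; "width": finger opening in m; "finger_force": force on a finger pad.
Only numpy, scipy, OpenCV 4.12 (cv2) and the standard library are available. Lean on these libraries where they do the work, as an engineer would, in place of code of your own. Each camera call takes 0.05 s, during which the arm holds its last target. There are 200 camera calls.

## Working session

There is one attempt and no reset: what is moved stays moved. The work goes in short steps, Python scripts to look and compute and a tool call to move; the robot and the scene stay as the last step left them, time stands still between calls to the robot, and variables do not carry over. Pictures are saved under pics/ and viewed, at most 14 in all, crops included, and the job is handed in when it is done.

Besides the shell and the picture viewer there is one more tool, called after "Call:" as a command line: name --pt "numbers of a row" for each row, then --argument value for the rest. servo_tool: Moves the arm, as the interface text tells. Its arguments: {"type":"object","properties":{"moves":{"type":"array"}},"required":["moves"]}

```bash
mkdir -p pics; ls
cat > look.py <<'E'
import sys,cv2,json,numpy as np
from bench import robot
o=robot.get_obs(); print(o["time"],o["tool_pos"],o["ee_rot"],o["width"])
for n in sys.argv[2:]:
    s=robot.snapshot(n); cv2.imwrite(f"pics/{sys.argv[1]}_{n}.png",s["image"])
    d={k:np.array(v).tolist() for k,v in s.items() if k!="image"}; d["tp"]=list(o["tool_pos"]);d["tr"]=list(o["ee_rot"])
    json.dump(d,open(f"pics/{sys.argv[1]}_{n}.json","w")); print(n,d)
E
python3 look.py a top side
```

```text
pics
0.0 [0.1229641  0.53552373 0.20432041] [-3.13943820e+00 -2.16499917e-04  2.91579677e+00] 0.09413734693989642
top {'fx': 446.6405702430293, 'fy': 446.6405702430293, 'cx': 317.657952986222, 'cy': 238.02829738049073, 'k1': 0.00753483297799182, 'eye': [0.3868214818464484, 0.006207714045479675, 0.9747655259760908], 'orientation': [-3.0108019337864707, 0.012399835326578623, -1.5573110019682956], 'tp': [np.float64(0.12296410209211156), np.float64(0.5355237271672928), np.float64(0.20432041018237773)], 'tr': [np.float64(-3.1394382016313056), np.float64(-0.00021649991693406534), np.float64(2.915796765968323)]}
side {'fx': 457.28374569549686, 'fy': 457.28374569549686, 'cx': 323.7499856883763, 'cy': 242.0432503556282, 'k1': -0.02839564593718201, 'eye': [0.21850351682158486, -0.799476065733361, 0.6171877387009203], 'orientation': [-2.1753069377731276, 0.0003749583183165761, -0.35280278964749234], 'tp': [np.float64(0.12296410209211156), np.float64(0.5355237271672928), np.float64(0.20432041018237773)], 'tr': [np.float64(-3.1394382016313056), np.float64(-0.00021649991693406534), np.float64(2.915796765968323)]}
```

View pics/a_top.png

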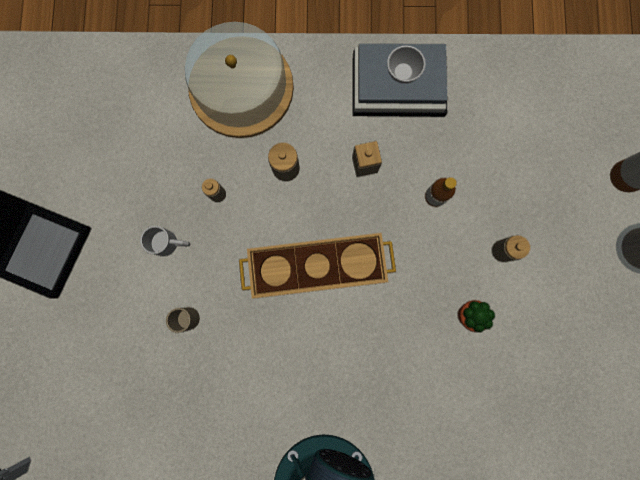

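View pics/a_side.png

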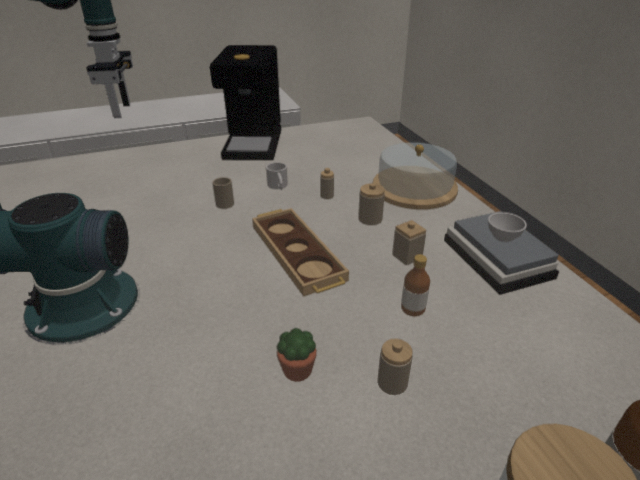

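Top view: medium canister at (516,247), large at (283,157), small at (211,188), square one at (367,155), beaker at (180,320). The wells run medium (276,270), small (317,266), large (358,261). The side view agrees. Next I measure these.

```bash
cat > geo.py <<'E'
import cv2,json,numpy as np
from scipy.spatial.transform import Rotation as R
def load(n): return cv2.imread(f"pics/{n}.png"),json.load(open(f"pics/{n}.json"))
def cam(d):
    if "eye" in d: return R.from_euler("xyz",d["orientation"]).as_matrix(),np.array(d["eye"])
    T=np.array(d["T_tool_cam"]);Rt=R.from_euler("xyz",d["tr"]).as_matrix()
    return Rt@T[:3,:3],Rt@T[:3,3]+np.array(d["tp"])
def cast(d,uv,z):
    K=np.array([[d["fx"],0,d["cx"]],[0,d["fy"],d["cy"]],[0,0,1]])
    p=cv2.undistortPoints(np.array(uv,float).reshape(-1,1,2),K,np.array([d["k1"],0,0,0]))[:,0]
    Rm,e=cam(d); r=np.c_[p,np.ones(len(p))]@Rm.T
    return e+r*((z-e[2])/r[:,2])[:,None]
def blob(mask,uv,rad=45):
    m=np.zeros_like(mask);cv2.circle(m,tuple(map(int,uv)),rad,255,-1);m&=mask
    cs=cv2.findContours(m,cv2.RETR_EXTERNAL,cv2.CHAIN_APPROX_NONE)[0]
    return max(cs,key=cv2.contourArea)
def circ(d,c,z):
    P=cast(d,c.reshape(-1,2),z)[:,:2]
    (x,y),r=cv2.minEnclosingCircle(P.astype(np.float32))
    M=cv2.moments(c);m=cast(d,[[M["m10"]/M["m00"],M["m01"]/M["m00"]]],z)[0,:2]
    w=np.ptp(P,axis=0); return np.round(m,4),np.round([x,y],4),round(2*r*1e3,1),np.round(w*1e3,1)
E
python3 - <<'E'
from geo import *
im,d=load("a_top"); h=cv2.cvtColor(im,cv2.COLOR_BGR2HSV)
for p in [(283,155),(211,186),(518,245),(276,270),(358,261),(130,100)]: print(p,h[p[1],p[0]])
m=cv2.inRange(h,(8,90,100),(25,255,255))
cv2.imwrite("pics/m.png",cv2.resize(m[130:340,150:550],None,fx=2,fy=2))
for n,p,z,r in [("small",(211,187),.067,18),("med",(516,247),.075,20),("large",(283,156),.083,23),("square",(367,152),.075,20),
  ("Wm",(276,270),.014,18),("Ws",(317,266),.014,15),("Wl",(358,261),.014,20)]:
    print(n,*circ(d,blob(m,p,r),z))
# side check: canister body on counter (base centre pix guesses)
im,d=load("a_side")
print(cast(d,[(327,171)],.084),cast(d,[(397,344)],.092),cast(d,[(372,186)],.1))
E
```

```text
(283, 155) [ 18 135 155]
(211, 186) [ 18 129 127]
(518, 245) [ 19 141 143]
(276, 270) [ 18 129 160]
(358, 261) [ 17 130 159]
(130, 100) [ 30  24 140]
small [0.6121 0.246 ] [0.6116 0.2455] 35.7 [32.2 33.6]
med [ 0.4924 -0.3841] [ 0.4926 -0.3837] 47.4 [44.7 44.4]
large [0.6739 0.0944] [0.6736 0.0944] 59.8 [55.7 58.2]
square [ 0.6837 -0.083 ] [ 0.6833 -0.0838] 64.0 [54.1 54. ]
Wm [0.4418 0.1098] [0.4418 0.1092] 65.7 [62.6 62.7]
Ws [0.4533 0.0209] [0.4537 0.021 ] 53.4 [49.7 51.8]
Wl [ 0.465  -0.0678] [ 0.4653 -0.0679] 77.6 [75.6 73.2]
[[0.60751054 0.23267248 0.084     ]] [[ 0.49133253 -0.38229357  0.092     ]] [[0.66911216 0.08678609 0.1       ]]
```

View pics/m.png

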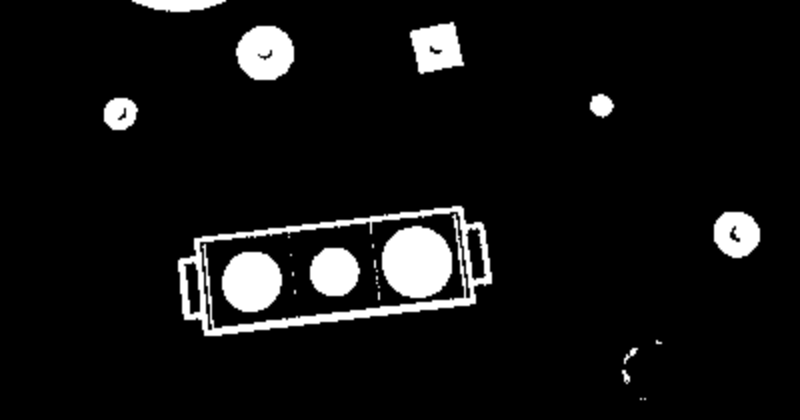

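```bash
cat > go.py <<'E'
import sys,numpy as np
from bench import robot
from scipy.spatial.transform import Rotation as R
# usage: go.py x y z yaw_deg : shift from the measured pose in move units
o=robot.get_obs(); t=np.array([float(a) for a in sys.argv[1:4]]); Rt=R.from_euler("xyz",o["ee_rot"]).as_matrix()
yaw=np.arctan2(Rt[1,0],Rt[0,0]); s=Rt.T@(t-o["tool_pos"])/.025
w=(np.radians(float(sys.argv[4]))-yaw+np.pi)%(2*np.pi)-np.pi
print("t",round(o["time"],2),"pos",np.round(o["tool_pos"],4),"yaw",round(np.degrees(yaw),1),"F",np.round(o["wrist_force"],1),"w",round(o["width"],4))
print("shift",np.round(s,2),"turn",round(-np.degrees(w)/6,2))
E
python3 go.py .33 .25 .22 97.4
python3 - <<'E'
from geo import *
im,d=load("a_top")
print(cast(d,[(57,297),(90,230),(240,88),(293,88),(240,135)],.01).round(3)); print(cast(d,[(157,240)],.05).round(3))
im,d=load("a_side"); print(cast(d,[(458,186),(419,150)],.0).round(3))
E
```

```text
t 0.1 pos [0.123  0.5356 0.2045] yaw 167.1 F [-0.5  0.1 -0. ] w 0.0941
shift [-10.63  -9.28  -0.61] turn 11.61
[[0.379 0.579 0.01 ]
 [0.525 0.52  0.01 ]
 [0.857 0.202 0.01 ]
 [0.858 0.081 0.01 ]
 [0.745 0.198 0.01 ]]
[[0.5   0.356 0.05 ]]
[[0.991 0.172 0.   ]
 [1.016 0.439 0.   ]]
```

Call:
servo_tool --pt "-0.6 -0.5 0 0.6 0" --pt "-1.6 -1.4 -0.1 1.7 0" --pt "-2.8 -2.4 -0.2 2.8 0" --pt "-4 -3.5 -0.3 3.9 0" --pt "-5.2 -4.6 -0.4 5 0" --pt "-6.5 -5.7 -0.5 6.1 0" --pt "-7.7 -6.8 -0.6 7.2 0" --pt "-9 -7.9 -0.6 8.3 0" --pt "-10 -8.8 -0.6 9.4 0" --pt "-10.6 -9.3 -0.6 10.5 0"

```text
time: 0.93
tool_pos: [0.3306, 0.2471, 0.2202]
ee_rot: [3.141, 0.001, 1.807]
wrist_force: [-0.3, -0.3, 0.2]
width: 0.094
finger_force: 0.0
```

```bash
python3 go.py .575 .246 .2 97.4
```

```text
t 0.93 pos [0.3306 0.2471 0.2202] yaw 103.5 F [-0.3 -0.3  0.2] w 0.094
shift [-2.33  9.49  0.81] turn 1.02
```

Call:
servo_tool --pt "-0.2 0.7 0 0.3 0" --pt "-0.5 1.8 0.2 0.6 0" --pt "-0.8 3.1 0.3 1 0" --pt "-1.1 4.4 0.4 1 0" --pt "-1.4 5.7 0.5 1 0" --pt "-1.7 7 0.6 1 0" --pt "-2 8.2 0.7 1 0" --pt "-2.2 9 0.8 1 0" --pt "-2.3 9.4 0.8 1 0" --pt "-2.3 9.5 0.8 1 0"

```text
time: 1.77
tool_pos: [0.575, 0.2513, 0.1983]
ee_rot: [-3.139, 0.001, 1.71]
wrist_force: [-1.1, 0.2, 0.1]
width: 0.0943
finger_force: 0.0
```

```bash
python3 look.py b wrist; python3 go.py .612 .246 .13 97.4
```

```text
1.7667 [0.57498395 0.25133851 0.19827469] [-3.13878349e+00  7.57105148e-04  1.71000296e+00] 0.09426618392260797
wrist {'fx': 346.25799197910766, 'fy': 346.25799197910766, 'cx': 318.0465337267936, 'cy': 236.36269293956707, 'k1': -0.04899673184824298, 'T_tool_cam': [[0.0004486795782233487, -0.9614998110170061, -0.27480522575252603, 0.0792150364773952], [0.9999998992316438, 0.0004355121867691276, 0.0001089304166414209, -0.0003188088376487874], [1.4944449788328918e-05, -0.2748052469357088, 0.9614999095336755, -0.17953942887001584], [0.0, 0.0, 0.0, 1.0]], 'tp': [np.float64(0.5749839525702158), np.float64(0.25133851060646145), np.float64(0.19827469117050464)], 'tr': [np.float64(-3.138783490115684), np.float64(0.0007571051481904956), np.float64(1.710002959786211)]}
t 1.82 pos [0.5744 0.2517 0.1988] yaw 98.0 F [-0.5 -0.1 -0.4] w 0.094
shift [-0.44  1.47  2.75] turn 0.1
```

View pics/b_wrist.png

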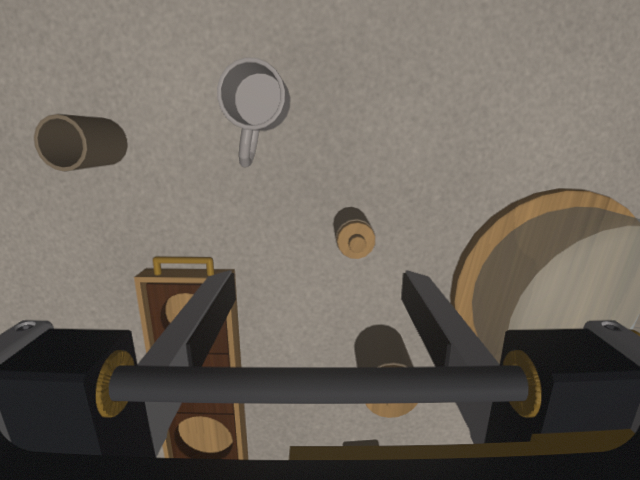

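Wrist view: small canister's lid at (355,240), mug at (255,95), large one partly hidden near (385,390), caddy at left.

Run:
```python
from geo import *
im,d=load("b_wrist"); h=cv2.cvtColor(im,cv2.COLOR_BGR2HSV)
m=cv2.inRange(h,(8,80,90),(25,255,255)); print(circ(d,blob(m,(355,240),25),.067))
```

```text
(array([0.6112, 0.2431]), array([0.6111, 0.2431]), 36.3, array([35.7, 35.4]))
```

Call:
servo_tool --pt "-0.3 0.8 0.2 0.1 0" --pt "-0.5 1.4 0.8 0.1 0" --pt "-0.5 1.4 1.8 0.1 0" --pt "-0.5 1.4 2.9 0.1 0" --pt "-0.5 1.4 4 0.1 0" --pt "-0.5 1.4 5.1 0.1 0" --pt "-0.5 1.4 6 0.1 0" --pt "-0.5 1.4 6.6 0.1 0" --pt "-0.5 1.4 6.8 0.1 0" --pt "-0.5 1.4 6.8 0.1 0"

```text
time: 2.65
tool_pos: [0.6081, 0.2445, 0.0288]
ee_rot: [-3.138, 0.0, 1.702]
wrist_force: [0.2, -0.3, 0.1]
width: 0.0939
finger_force: 0.0
```

Call:
servo_tool --pt "0 0 0 0 0.3" --pt "0 0 0 0 0.5" --pt "0 0 0 0 0.6" --pt "0 0 0 0 0.7" --pt "0 0 0 0 0.8" --pt "0 0 0 0 0.8" --pt "0 0 0 0 0.8" --pt "0 0 0 0 0.8"

```text
time: 3.32
tool_pos: [0.6102, 0.2446, 0.0306]
ee_rot: [3.141, -0.0, 1.701]
wrist_force: [0.0, -1.0, -0.3]
width: 0.0437
finger_force: 0.0
```

Call:
servo_tool --pt "0 0 0 0 0.9" --pt "0 0 0 0 1" --pt "0 0 0 0 1" --pt "0 0 0 0 1" --pt "0 0 0 0 1" --pt "0 0 0 0 1"

```text
time: 3.82
tool_pos: [0.6102, 0.2446, 0.0305]
ee_rot: [3.141, -0.0, 1.701]
wrist_force: [0.7, -0.0, 0.7]
width: 0.0377
finger_force: 30.0
```

Call:
servo_tool --pt "0 0 -0.1 0 1" --pt "0 0 -0.4 0 1" --pt "0 0 -0.9 0 1" --pt "0 0 -1.5 0 1" --pt "0 0 -2.2 0 1" --pt "0 0 -2.9 0 1" --pt "0 0 -3.5 0 1" --pt "0 0 -3.9 0 1" --pt "0 0 -4 0 1" --pt "0 0 -4 0 1"

```text
time: 4.65
tool_pos: [0.6107, 0.2448, 0.1322]
ee_rot: [3.139, -0.001, 1.701]
wrist_force: [0.6, 0.1, -1.1]
width: 0.0377
finger_force: 30.0
```

```bash
python3 go.py .4535 .021 .13 97.4
```

```text
t 4.65 pos [0.6107 0.2448 0.1322] yaw 97.5 F [ 0.6  0.1 -1.1] w 0.0377
shift [-8.06 -7.4   0.06] turn 0.01
```

Call:
servo_tool --pt "-0.4 -0.4 0 0 1" --pt "-1.2 -1.1 0 0 1" --pt "-2.2 -2 0 0 1" --pt "-3.3 -3 0 0 1" --pt "-4.4 -4 0 0 1" --pt "-5.5 -5.1 0 0 1" --pt "-6.6 -6.1 0 0 1" --pt "-7.5 -6.9 0 0 1" --pt "-8 -7.3 0 0 1" --pt "-8.1 -7.4 0 0 1"

```text
time: 5.48
tool_pos: [0.4508, 0.0178, 0.1293]
ee_rot: [-3.139, 0.0, 1.698]
wrist_force: [-0.4, 0.7, -1.9]
width: 0.0376
finger_force: 30.0
```

```bash
python3 look.py c wrist; python3 go.py .4535 .021 .037 97.4
```

```text
5.4833 [0.45078484 0.01780895 0.12934334] [-3.13905602e+00  3.33196545e-04  1.69784553e+00] 0.037614225952172425
wrist {'fx': 346.25799197910766, 'fy': 346.25799197910766, 'cx': 318.0465337267936, 'cy': 236.36269293956707, 'k1': -0.04899673184824298, 'T_tool_cam': [[0.00044881920883758485, -0.9614998043450679, -0.27480524886856195, 0.0792113789955309], [0.9999998992460969, 0.00043382417824574783, 0.00011534459856333177, -0.00030948437138395013], [8.31335231706867e-06, -0.27480527294973234, 0.9614999021788353, -0.17953984743718107], [0.0, 0.0, 0.0, 1.0]], 'tp': [np.float64(0.4507848441299423), np.float64(0.01780895295494876), np.float64(0.12934334489511784)], 'tr': [np.float64(-3.139056022768997), np.float64(0.00033319654459029735), np.float64(1.697845527687306)]}
t 5.53 pos [0.4515 0.0186 0.1296] yaw 97.3 F [ 0.1  0.1 -1.6] w 0.0377
shift [0.09 0.1  3.7 ] turn -0.01
```

View pics/c_wrist.png

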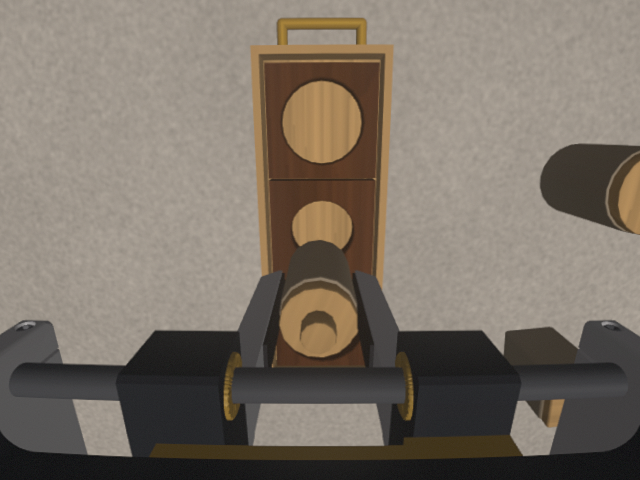

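Wrist view: canister held upright, lid at (320,315); medium well at (322,122), small well's visible part at (322,228). I check both offsets.

Run:
```python
from geo import *
im,d=load("c_wrist"); h=cv2.cvtColor(im,cv2.COLOR_BGR2HSV)
m=cv2.inRange(h,(8,80,110),(25,255,255)); print(circ(d,blob(m,(322,122),48),.014))
c=blob(m,(320,318),44); print(circ(d,c,d["tp"][2]-.0305+.067), cv2.boundingRect(c))
c=blob(m,(322,222),33); print(circ(d,c,.014), cv2.boundingRect(c))
```

```text
(array([0.4413, 0.1093]), array([0.4413, 0.1085]), 64.6, array([64. , 63.9]))
(array([0.4511, 0.0148]), array([0.4514, 0.0143]), 37.0, array([36.5, 35.8])) (280, 288, 78, 69)
(array([0.4528, 0.0246]), array([0.4528, 0.0217]), 53.0, array([52.7, 42.6])) (292, 201, 60, 48)
```

Call:
servo_tool --pt "0.2 0.1 0.2 0 1" --pt "0.2 0.1 0.6 0 1" --pt "0.2 0.1 1.1 0 1" --pt "0.2 0.1 1.6 0 1" --pt "0.2 0.1 2.1 0 1" --pt "0.2 0.1 2.5 0 1" --pt "0.2 0.1 2.8 0 1" --pt "0.2 0.1 3.1 0 1" --pt "0.2 0.1 3.3 0 1" --pt "0.2 0.1 3.4 0 1"

```text
time: 6.37
tool_pos: [0.4546, 0.0253, 0.0446]
ee_rot: [-3.141, -0.0, 1.701]
wrist_force: [-0.7, 0.5, -0.7]
width: 0.0376
finger_force: 30.0
```

```bash
python3 go.py .4535 .0235 .0365 97.4
```

```text
t 6.37 pos [0.4546 0.0253 0.0446] yaw 97.5 F [-0.7  0.5 -0.7] w 0.0376
shift [-0.07 -0.05  0.32] turn 0.01
```

Call:
servo_tool --pt "-0.05 0 0.1 0 1" --pt "-0.05 0 0.16 0 1" --pt "-0.05 0 0.22 0 1" --pt "-0.05 0 0.26 0 1" --pt "-0.05 0 0.3 0 1" --pt "-0.05 0 0.32 0 1" --pt "-0.05 0 0.32 0 1"

```text
time: 6.95
tool_pos: [0.455, 0.0238, 0.0375]
ee_rot: [3.141, -0.0, 1.701]
wrist_force: [-0.3, 0.1, -1.2]
width: 0.0376
finger_force: 30.0
```

Call:
servo_tool --pt "0 0 0.02 0 1" --pt "0 0 0.04 0 1" --pt "0 0 0.06 0 1" --pt "0 0 0.06 0 1"

```text
time: 7.28
tool_pos: [0.4551, 0.0238, 0.0364]
ee_rot: [3.141, -0.0, 1.701]
wrist_force: [-0.5, 0.2, 0.7]
width: 0.0372
finger_force: 30.0
```

Call:
servo_tool --pt "0 0 0 0 0.55" --pt "0 0 0 0 0.5" --pt "0 0 0 0 0.4" --pt "0 0 0 0 0.2" --pt "0 0 0 0 0" --pt "0 0 0 0 0" --pt "0 0 0 0 0" --pt "0 0 0 0 0"

```text
time: 7.95
tool_pos: [0.455, 0.0238, 0.036]
ee_rot: [3.142, -0.0, 1.701]
wrist_force: [0.2, 0.7, -0.1]
width: 0.0834
finger_force: 0.0
```

Call:
servo_tool --pt "0 0 -0.2 0 0" --pt "0 0 -0.8 0 0" --pt "0 0 -1.6 0 0" --pt "0 0 -2.5 0 0" --pt "0 0 -3.4 0 0" --pt "0 0 -4.3 0 0" --pt "0 0 -5.1 0 0" --pt "0 0 -5.8 0 0" --pt "0 0 -6 0 0" --pt "0 0 -6 0 0"

```text
time: 8.78
tool_pos: [0.4561, 0.0238, 0.188]
ee_rot: [3.137, 0.001, 1.701]
wrist_force: [0.1, -0.6, -0.2]
width: 0.0938
finger_force: 0.0
```

```bash
python3 look.py d top
python3 - <<'E'
from geo import *
im,d=load("d_top");print(im[266,317]);cv2.imwrite("pics/d.png",cv2.resize(im[200:320,230:410],None,fx=3,fy=3))
E
python3 go.py .4925 -.35 .19 97.4
```

```text
8.7833 [0.45606297 0.02375015 0.18798915] [3.13743822e+00 7.68477639e-04 1.70105813e+00] 0.09382798456515629
top {'fx': 446.6405702430293, 'fy': 446.6405702430293, 'cx': 317.657952986222, 'cy': 238.02829738049073, 'k1': 0.00753483297799182, 'eye': [0.3868214818464484, 0.006207714045479675, 0.9747655259760908], 'orientation': [-3.0108019337864707, 0.012399835326578623, -1.5573110019682956], 'tp': [np.float64(0.45606296997980417), np.float64(0.023750151299683143), np.float64(0.1879891505058192)], 'tr': [np.float64(3.137438215584414), np.float64(0.0007684776386087666), np.float64(1.701058129497535)]}
[25 24  7]
t 8.83 pos [0.4552 0.0238 0.1863] yaw 97.5 F [-0.1  0.6 -0.1] w 0.0941
shift [-15.02  -0.46  -0.15] turn 0.01
```

Call:
servo_tool --pt "-0.4 0 0 0 0" --pt "-1.3 0 0 0 0" --pt "-2.6 -0.1 0 0 0" --pt "-4 -0.1 0 0 0" --pt "-5.5 -0.2 0 0 0" --pt "-7 -0.2 0 0 0" --pt "-8.5 -0.3 0 0 0" --pt "-10 -0.3 0 0 0" --pt "-11.5 -0.4 0 0 0" --pt "-13 -0.5 0 0 0"

```text
time: 9.67
tool_pos: [0.4835, -0.3022, 0.1837]
ee_rot: [-3.139, -0.002, 1.7]
wrist_force: [-0.3, 0.3, 0.5]
width: 0.0938
finger_force: 0.0
```

Call:
servo_tool --pt "-1.2 -0.1 0 0 0" --pt "-2.2 -0.1 0 0 0" --pt "-3 -0.1 0 0 0" --pt "-3.4 -0.1 0 0 0" --pt "-3.4 -0.1 0 0 0" --pt "-3.4 -0.1 0 0 0"

```text
time: 10.17
tool_pos: [0.4927, -0.3843, 0.1844]
ee_rot: [-3.14, -0.003, 1.701]
wrist_force: [-0.2, 0.6, 1.5]
width: 0.0938
finger_force: 0.0
```

```bash
python3 look.py e wrist top|head -1; python3 go.py .4925 -.384 .03 97.4
python3 - <<'E'
from geo import *
im,d=load("e_wrist"); h=cv2.cvtColor(im,cv2.COLOR_BGR2HSV)
im2,_=load("e_top")
a=np.hstack([cv2.resize(im,(480,360)),cv2.resize(im2[210:310,240:320],(288,360))]);cv2.imwrite("pics/e.png",a)
m=cv2.inRange(h,(8,80,90),(25,255,255))
from geo import cam
cs=[c for c in cv2.findContours(m,0,1)[0] if cv2.contourArea(c)>400]
for c in cs: print(cv2.boundingRect(c),circ(d,c,.075))
E
```

```text
10.1667 [ 0.49271666 -0.38427471  0.18442273] [-3.14002390e+00 -2.74942174e-03  1.70055523e+00] 0.09384429576581417
t 10.27 pos [ 0.4932 -0.3834  0.1856] yaw 97.5 F [-0.2 -0.2 -0.3] w 0.0936
shift [-0.03 -0.03  6.22] turn 0.02
(290, 207, 55, 53) (array([ 0.4915, -0.3842]), array([ 0.4917, -0.3846]), 48.3, array([47.4, 47.3]))
(176, 84, 33, 73) (array([ 0.3842, -0.3065]), array([ 0.3696, -0.3062]), 56.7, array([25.3, 56.4]))
(511, 43, 34, 38) (array([ 0.6363, -0.2253]), array([ 0.6363, -0.2255]), 27.3, array([26.7, 27. ]))
```

View pics/e.png

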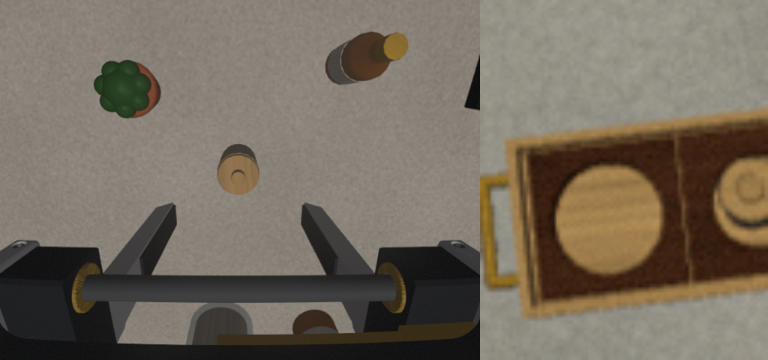

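Left half: medium lid at (238,172) centred between the open fingers, bottle and plant clear of them. Right half: small canister standing in the middle well, the medium well empty. Descending.

Call:
servo_tool --pt "0 -0.05 0.3 0 0" --pt "0 -0.05 1 0 0" --pt "0 -0.05 1.9 0 0" --pt "0 -0.05 2.9 0 0" --pt "0 -0.05 3.9 0 0" --pt "0 -0.05 4.8 0 0" --pt "0 -0.05 5.5 0 0" --pt "0 -0.05 6 0 0" --pt "0 -0.05 6.2 0 0" --pt "0 -0.05 6.2 0 0"

```text
time: 11.1
tool_pos: [0.4915, -0.3836, 0.0296]
ee_rot: [-3.14, -0.002, 1.702]
wrist_force: [-0.1, -0.2, 0.1]
width: 0.0938
finger_force: 0.0
```

Call:
servo_tool --pt "0 0 0 0 0.3" --pt "0 0 0 0 0.4" --pt "0 0 0 0 0.5" --pt "0 0 0 0 0.6" --pt "0 0 0 0 0.7" --pt "0 0 0 0 0.8" --pt "0 0 0 0 1" --pt "0 0 0 0 1" --pt "0 0 0 0 1" --pt "0 0 0 0 1"

```text
time: 11.93
tool_pos: [0.4921, -0.3849, 0.0311]
ee_rot: [-3.142, 0.0, 1.701]
wrist_force: [-0.7, 0.4, 1.1]
width: 0.0496
finger_force: 30.0
```

Call:
servo_tool --pt "0 0 -0.1 0 1" --pt "0 0 -0.5 0 1" --pt "0 0 -1.2 0 1" --pt "0 0 -2 0 1" --pt "0 0 -2.9 0 1" --pt "0 0 -3.8 0 1" --pt "0 0 -4.7 0 1" --pt "0 0 -5.4 0 1" --pt "0 0 -5.9 0 1" --pt "0 0 -6 0 1"

```text
time: 12.77
tool_pos: [0.4931, -0.3856, 0.1843]
ee_rot: [3.138, 0.004, 1.701]
wrist_force: [1.5, 0.8, -2.6]
width: 0.0497
finger_force: 30.0
```

```bash
python3 go.py .4415 .1095 .175 97.4
```

```text
t 12.77 pos [ 0.4931 -0.3856  0.1843] yaw 97.5 F [ 1.5  0.8 -2.6] w 0.0497
shift [19.9   0.53  0.3 ] turn 0.01
```

Call:
servo_tool --pt "0.3 0 0 0 1" --pt "0.9 0 0 0 1" --pt "1.8 0 0 0 1" --pt "2.9 0.1 0 0 1" --pt "4.1 0.1 0 0 1" --pt "5.3 0.1 0 0 1" --pt "6.5 0.2 0 0 1" --pt "7.7 0.2 0 0 1" --pt "8.9 0.2 0 0 1" --pt "10.1 0.3 0 0 1"

```text
time: 13.6
tool_pos: [0.4648, -0.1312, 0.1787]
ee_rot: [-3.138, -0.002, 1.701]
wrist_force: [1.2, -0.4, -2.8]
width: 0.0496
finger_force: 30.0
```

Call:
servo_tool --pt "1.2 0 0 0 1" --pt "2.4 0.1 0 0 1" --pt "3.6 0.1 0.1 0 1" --pt "4.8 0.1 0.1 0 1" --pt "6 0.2 0.2 0 1" --pt "7.2 0.2 0.2 0 1" --pt "8.3 0.2 0.3 0 1" --pt "9.2 0.2 0.3 0 1" --pt "9.7 0.2 0.3 0 1" --pt "9.8 0.2 0.3 0 1"

```text
time: 14.43
tool_pos: [0.4378, 0.1123, 0.1714]
ee_rot: [-3.138, -0.001, 1.705]
wrist_force: [0.4, -0.5, -2.8]
width: 0.0498
finger_force: 30.0
```

```bash
python3 look.py f wrist|head -1; python3 go.py .4415 .1095 .037 97.4
python3 - <<'E'
from geo import *
im,d=load("f_wrist"); h=cv2.cvtColor(im,cv2.COLOR_BGR2HSV)
m=cv2.inRange(h,(8,80,110),(25,255,255))
for c in cv2.findContours(m,0,1)[0]:
    if cv2.contourArea(c)>600: print(cv2.boundingRect(c),circ(d,c,d["tp"][2]-.031+.075))
E
```

```text
14.4333 [0.43781252 0.11233491 0.17140811] [-3.13763435e+00 -1.32736779e-03  1.70474210e+00] 0.049814248681881675
t 14.48 pos [0.4382 0.1114 0.1717] yaw 97.6 F [ 0.1  0.2 -3.1] w 0.05
shift [-0.1   0.14  5.39] turn 0.04
(275, 404, 93, 29) (array([0.4461, 0.0586]), array([0.4457, 0.064 ]), 45.8, array([45.3, 21.1]))
(264, 278, 109, 89) (array([0.438 , 0.1123]), array([0.4398, 0.1078]), 55.4, array([49.7, 46.8]))
(553, 267, 66, 62) (array([0.5533, 0.1409]), array([0.5537, 0.1402]), 30.4, array([30., 30.]))
(290, 193, 65, 47) (array([0.433 , 0.1618]), array([0.4331, 0.1584]), 26.2, array([25.8, 18.4]))
(625, 163, 15, 108) (array([0.562 , 0.1781]), array([0.5647, 0.1781]), 47.6, array([18.6, 43.9]))
(266, 147, 114, 126) (array([0.4308, 0.1744]), array([0.4332, 0.1594]), 62.5, array([49. , 55.1]))
```

View pics/f_wrist.png

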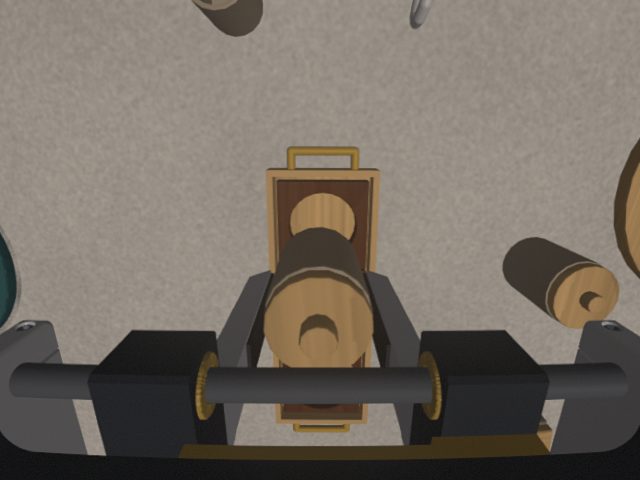

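Wrist view: medium canister upright in the fingers, lid at (318,320), medium well's free part at (322,220). Small correction and down.

Call:
servo_tool --pt "-0.1 0.14 0.2 0 1" --pt "-0.1 0.14 0.7 0 1" --pt "-0.1 0.14 1.4 0 1" --pt "-0.1 0.14 2.1 0 1" --pt "-0.1 0.14 2.8 0 1" --pt "-0.1 0.14 3.5 0 1" --pt "-0.1 0.14 4.1 0 1" --pt "-0.1 0.14 4.6 0 1" --pt "-0.1 0.14 4.9 0 1" --pt "-0.1 0.14 5 0 1"

```text
time: 15.32
tool_pos: [0.4425, 0.1067, 0.0463]
ee_rot: [-3.138, 0.0, 1.699]
wrist_force: [0.7, 0.6, -2.8]
width: 0.0497
finger_force: 30.0
```

```bash
python3 go.py .4415 .1095 .037 97.4
```

```text
t 15.32 pos [0.4425 0.1067 0.0463] yaw 97.4 F [ 0.7  0.6 -2.8] w 0.0497
shift [ 0.11 -0.02  0.37] turn -0.01
```

Call:
servo_tool --pt "0.1 0 0.1 0 1" --pt "0.1 0 0.2 0 1" --pt "0.1 0 0.26 0 1" --pt "0.1 0 0.32 0 1" --pt "0.1 0 0.36 0 1" --pt "0.1 0 0.38 0 1" --pt "0.1 0 0.38 0 1"

```text
time: 15.9
tool_pos: [0.4435, 0.1106, 0.0391]
ee_rot: [3.141, -0.0, 1.701]
wrist_force: [-0.5, 0.5, -2.8]
width: 0.0494
finger_force: 30.0
```

Call:
servo_tool --pt "0 0 0.04 0 1" --pt "0 0 0.07 0 1" --pt "0 0 0.09 0 1" --pt "0 0 0.1 0 1" --pt "0 0 0.1 0 1"

```text
time: 16.32
tool_pos: [0.4435, 0.1106, 0.0371]
ee_rot: [3.141, -0.0, 1.701]
wrist_force: [-2.2, -0.5, 2.1]
width: 0.0495
finger_force: 30.0
```

Call:
servo_tool --pt "0 0 0 0 0.44" --pt "0 0 0 0 0.4" --pt "0 0 0 0 0.3" --pt "0 0 0 0 0.15" --pt "0 0 0 0 0" --pt "0 0 0 0 0" --pt "0 0 0 0 0" --pt "0 0 0 0 0"

```text
time: 16.98
tool_pos: [0.4434, 0.1106, 0.0364]
ee_rot: [3.142, -0.0, 1.701]
wrist_force: [0.1, -0.5, -0.3]
width: 0.0922
finger_force: 0.0
```

Call:
servo_tool --pt "0 0 -0.2 0 0" --pt "0 0 -0.8 0 0" --pt "0 0 -1.6 0 0" --pt "0 0 -2.5 0 0" --pt "0 0 -3.4 0 0" --pt "0 0 -4.3 0 0" --pt "0 0 -5.1 0 0" --pt "0 0 -5.8 0 0" --pt "0 0 -6 0 0" --pt "0 0 -6 0 0"

```text
time: 17.82
tool_pos: [0.4444, 0.1107, 0.1885]
ee_rot: [3.137, -0.0, 1.701]
wrist_force: [-0.7, 0.2, -1.4]
width: 0.0943
finger_force: 0.0
```

```bash
python3 go.py .6739 .0944 .19 40; python3 look.py g wrist|head -1;python3 - <<'E'
from geo import *
im,d=load("g_wrist"); h=cv2.cvtColor(im,cv2.COLOR_BGR2HSV)
m=cv2.inRange(h,(8,80,90),(25,255,255))
for c in cv2.findContours(m,0,1)[0]:
    if cv2.contourArea(c)>600: print(cv2.boundingRect(c),circ(d,c,.083),circ(d,c,.081)[0])
E
```

```text
t 17.82 pos [0.4444 0.1107 0.1885] yaw 97.5 F [-0.7  0.2 -1.4] w 0.0943
shift [-1.84  9.02 -0.02] turn 9.58
17.8167 [0.44444004 0.11070009 0.18847783] [ 3.13739997e+00 -4.51010464e-05  1.70107377e+00] 0.09429050741789496
(272, 403, 87, 16) (array([ 0.4659, -0.075 ]), array([ 0.4654, -0.0704]), 87.4, array([87.1, 26.3])) [ 0.4661 -0.0769]
(283, 306, 65, 62) (array([0.4561, 0.0059]), array([0.4558, 0.0041]), 78.8, array([61.3, 69.3])) [0.4562 0.0046]
(533, 254, 62, 61) (array([0.6748, 0.0922]), array([0.6751, 0.0916]), 60.5, array([59.5, 59.8])) [0.6765 0.0916]
(284, 187, 62, 73) (array([0.4408, 0.1203]), array([0.4416, 0.1191]), 63.8, array([53.7, 63. ])) [0.4408 0.1198]
(260, 144, 109, 224) (array([0.4369, 0.1226]), array([0.4462, 0.0781]), 220.6, array([111.9, 215.3])) [0.4369 0.1222]
(604, 119, 36, 161) (array([0.7031, 0.1729]), array([0.7212, 0.1742]), 146.9, array([ 66.2, 136.2])) [0.705  0.1728]
```

Call:
servo_tool --pt "-0.1 0.5 0 0.6 0" --pt "-0.4 1.4 0 1.6 0" --pt "-0.6 2.5 0 2.6 0" --pt "-0.8 3.7 0 3.6 0" --pt "-1 4.9 0 4.7 0" --pt "-1.3 6.1 0 5.8 0" --pt "-1.5 7.2 0 6.9 0" --pt "-1.7 8.2 0 8 0" --pt "-1.9 8.8 0 9 0" --pt "-1.9 9 0 9.6 0"

```text
time: 18.7
tool_pos: [0.6737, 0.0916, 0.1823]
ee_rot: [-3.139, 0.004, 0.69]
wrist_force: [-1.2, -1.2, -0.7]
width: 0.0939
finger_force: 0.0
```

```bash
python3 look.py h wrist top|head -1; python3 go.py .6745 .093 .034 40
python3 - <<'E'
from geo import *
im,d=load("h_wrist"); h=cv2.cvtColor(im,cv2.COLOR_BGR2HSV)
im2,_=load("h_top")
a=np.hstack([cv2.resize(im,(480,360)),cv2.resize(im2[210:310,230:318],(317,360))]);cv2.imwrite("pics/h.png",a)
m=cv2.inRange(h,(8,80,90),(25,255,255))
for c in cv2.findContours(m,0,1)[0]:
    if cv2.contourArea(c)>600: print(cv2.boundingRect(c),circ(d,c,.083))
E
```

```text
18.7 [0.67370947 0.09162656 0.18226981] [-3.13903037  0.00418097  0.68991425] 0.09388106678645576
t 18.8 pos [0.6725 0.0924 0.1829] yaw 39.9 F [-0.4  0.3 -0.2] w 0.0939
shift [0.1  0.05 5.95] turn -0.02
(279, 404, 62, 37) (array([ 0.5187, -0.0261]), array([ 0.5205, -0.0243]), 61.6, array([53. , 55.9]))
(180, 403, 109, 56) (array([0.4605, 0.0264]), array([0.4591, 0.023 ]), 126.7, array([ 38.1, 125.9]))
(119, 295, 59, 61) (array([0.5085, 0.1612]), array([0.5074, 0.1565]), 72.0, array([70.4, 37.2]))
(280, 202, 72, 69) (array([0.6726, 0.0928]), array([0.6723, 0.0922]), 61.2, array([60.7, 59.7]))
(586, 0, 54, 66) (array([0.9477, 0.0234]), array([0.9378, 0.021 ]), 66.9, array([29.5, 66.7]))
(228, 0, 240, 123) (array([0.7691, 0.1593]), array([0.809 , 0.1728]), 179.6, array([110.3, 161.4]))
```

View pics/h.png

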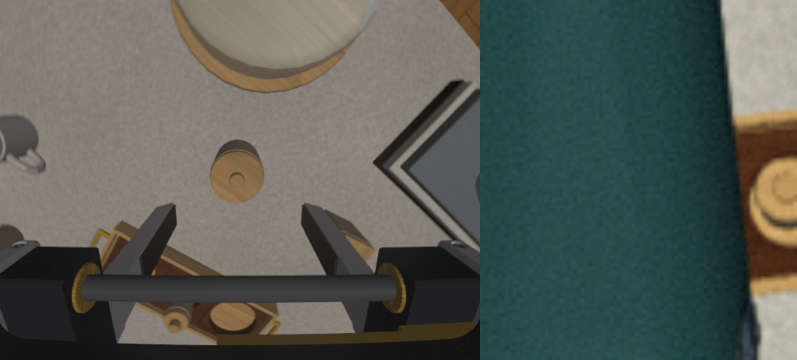

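Left half: large lid at (237,175), centred between the fingers, clear of the dome's board and the books; the square canister stays outside the finger sweep. Descending.

Call:
servo_tool --pt "0 0 0.3 0 0" --pt "0 0 0.9 0 0" --pt "0 0 1.7 0 0" --pt "0 0 2.6 0 0" --pt "0 0 3.5 0 0" --pt "0 0 4.4 0 0" --pt "0 0 5.2 0 0" --pt "0 0 5.7 0 0" --pt "0 0 5.9 0 0" --pt "0 0 5.9 0 0"

```text
time: 19.63
tool_pos: [0.671, 0.0927, 0.0371]
ee_rot: [-3.139, 0.003, 0.697]
wrist_force: [0.1, -0.5, -0.3]
width: 0.094
finger_force: 0.0
```

Call:
servo_tool --pt "0 0 0 0 0.15" --pt "0 0 0 0 0.25" --pt "0 0 0 0 0.35" --pt "0 0 0 0 0.45" --pt "0 0 0 0 0.6" --pt "0 0 0 0 0.8" --pt "0 0 0 0 1" --pt "0 0 0 0 1" --pt "0 0 0 0 1" --pt "0 0 0 0 1"

```text
time: 20.47
tool_pos: [0.673, 0.093, 0.0399]
ee_rot: [3.141, -0.001, 0.696]
wrist_force: [-1.5, 0.9, 4.9]
width: 0.0615
finger_force: 30.0
```

Call:
servo_tool --pt "0 0 -0.1 0 1" --pt "0 0 -0.5 0 1" --pt "0 0 -1.2 0 1" --pt "0 0 -2 0 1" --pt "0 0 -2.9 0 1" --pt "0 0 -3.8 0 1" --pt "0 0 -4.7 0 1" --pt "0 0 -5.4 0 1" --pt "0 0 -5.9 0 1" --pt "0 0 -6 0 1"

```text
time: 21.3
tool_pos: [0.6737, 0.0925, 0.192]
ee_rot: [3.139, -0.003, 0.696]
wrist_force: [-0.0, -0.5, -1.7]
width: 0.0617
finger_force: 30.0
```

```bash
python3 go.py .465 -.068 .18 97.4
```

```text
t 21.3 pos [0.6737 0.0925 0.192 ] yaw 39.9 F [-0.  -0.5 -1.7] w 0.0617
shift [-10.53  -0.42   0.44] turn -9.59
```

Call:
servo_tool --pt "-0.4 0 0 -0.6 1" --pt "-1.2 0 0 -1.5 1" --pt "-2.3 -0.1 0 -2.5 1" --pt "-3.6 -0.1 0 -3.6 1" --pt "-4.9 -0.2 0.1 -4.7 1" --pt "-6.2 -0.2 0.2 -5.8 1" --pt "-7.5 -0.3 0.2 -6.9 1" --pt "-8.8 -0.3 0.3 -8 1" --pt "-9.9 -0.4 0.4 -9 1" --pt "-10.5 -0.4 0.4 -9.6 1"

```text
time: 22.13
tool_pos: [0.4612, -0.069, 0.1768]
ee_rot: [-3.137, -0.001, 1.704]
wrist_force: [-0.5, -0.5, -2.3]
width: 0.0615
finger_force: 30.0
```

```bash
python3 look.py i wrist|head -1; python3 go.py .465 -.068 .046 97.4
python3 - <<'E'
from geo import *
im,d=load("i_wrist"); h=cv2.cvtColor(im,cv2.COLOR_BGR2HSV)
m=cv2.inRange(h,(8,80,110),(25,255,255))
for c in cv2.findContours(m,0,1)[0]:
    if cv2.contourArea(c)>600: print(cv2.boundingRect(c),circ(d,c,d["tp"][2]-.04+.083))
E
```

```text
22.1333 [ 0.46117867 -0.0690384   0.17681683] [-3.13686158e+00 -7.19284697e-04  1.70390915e+00] 0.06153213915486137
t 22.18 pos [ 0.4604 -0.0702  0.1772] yaw 97.6 F [-0.6 -1.4 -2.5] w 0.0617
shift [0.07 0.22 5.25] turn 0.03
(250, 268, 137, 99) (array([ 0.461 , -0.0678]), array([ 0.4616, -0.0726]), 61.5, array([60.4, 51.9]))
(535, 257, 56, 53) (array([ 0.5644, -0.0361]), array([ 0.5646, -0.0364]), 31.7, array([26.9, 26.9]))
(284, 183, 76, 51) (array([ 0.456 , -0.0164]), array([ 0.4562, -0.0216]), 30.8, array([30.5, 20.7]))
(293, 98, 57, 60) (array([0.4514, 0.0134]), array([0.4518, 0.0131]), 22.8, array([21.5, 21.8]))
(368, 0, 16, 273) (array([0.4714, 0.0173]), array([0.4723, 0.0086]), 102.1, array([ 16.9, 101. ]))
(284, 0, 75, 63) (array([0.4461, 0.0479]), array([0.4466, 0.0497]), 28.7, array([26.3, 22.1]))
(260, 0, 19, 258) (array([0.4313, 0.0117]), array([0.4306, 0.0063]), 95.5, array([15.1, 94.7]))
```

View pics/i_wrist.png

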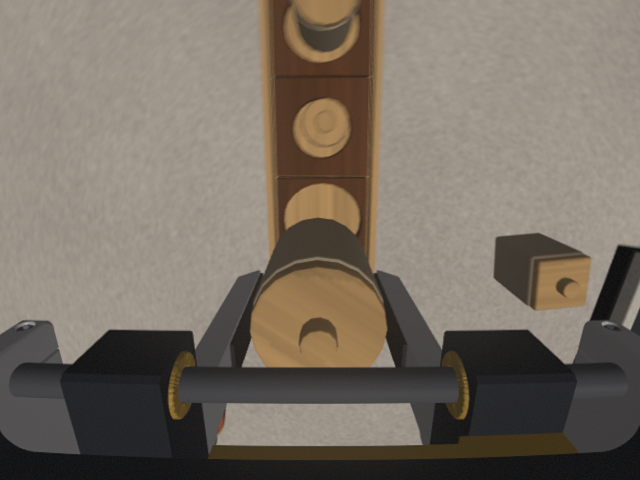

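Wrist view: large canister upright in the fingers, lid at (318,320), large well's free part at (322,210); small and medium canisters stand in their wells, square one untouched at (560,275). Lowering.

Call:
servo_tool --pt "0.1 0.2 0.2 0 1" --pt "0.1 0.2 0.7 0 1" --pt "0.1 0.2 1.4 0 1" --pt "0.1 0.2 2.1 0 1" --pt "0.1 0.2 2.8 0 1" --pt "0.1 0.2 3.5 0 1" --pt "0.1 0.2 4.1 0 1" --pt "0.1 0.2 4.6 0 1" --pt "0.1 0.2 4.8 0 1" --pt "0.1 0.2 4.9 0 1"

```text
time: 23.02
tool_pos: [0.4689, -0.0637, 0.0543]
ee_rot: [-3.138, -0.002, 1.701]
wrist_force: [-0.8, 0.8, -2.9]
width: 0.0619
finger_force: 30.0
```

```bash
python3 go.py .465 -.0665 .046 97.4
```

```text
t 23.02 pos [ 0.4689 -0.0637  0.0543] yaw 97.5 F [-0.8  0.8 -2.9] w 0.0619
shift [-0.09 -0.17  0.33] turn 0.01
```

Call:
servo_tool --pt "-0.08 -0.12 0.08 0 1" --pt "-0.08 -0.12 0.16 0 1" --pt "-0.08 -0.12 0.24 0 1" --pt "-0.08 -0.12 0.3 0 1" --pt "-0.08 -0.12 0.34 0 1" --pt "-0.08 -0.12 0.36 0 1" --pt "-0.08 -0.12 0.36 0 1"

```text
time: 23.6
tool_pos: [0.4667, -0.0672, 0.0476]
ee_rot: [3.141, 0.0, 1.701]
wrist_force: [-1.1, -0.6, -2.3]
width: 0.0611
finger_force: 30.0
```

Call:
servo_tool --pt "0 0 0.03 0 1" --pt "0 0 0.06 0 1" --pt "0 0 0.08 0 1" --pt "0 0 0.1 0 1" --pt "0 0 0.1 0 1"

```text
time: 24.02
tool_pos: [0.4668, -0.0673, 0.0459]
ee_rot: [3.141, 0.0, 1.701]
wrist_force: [-2.2, 0.9, 4.3]
width: 0.0612
finger_force: 30.0
```

Call:
servo_tool --pt "0 0 0 0 0.32" --pt "0 0 0 0 0.28" --pt "0 0 0 0 0.2" --pt "0 0 0 0 0.1" --pt "0 0 0 0 0" --pt "0 0 0 0 0" --pt "0 0 0 0 0" --pt "0 0 0 0 0"

```text
time: 24.68
tool_pos: [0.4667, -0.0671, 0.0449]
ee_rot: [3.142, -0.0, 1.701]
wrist_force: [0.6, -0.0, 1.1]
width: 0.094
finger_force: 0.0
```

Call:
servo_tool --pt "0 0 -0.2 0 0" --pt "0 0 -0.8 0 0" --pt "0 0 -1.6 0 0" --pt "0 0 -2.5 0 0" --pt "0 0 -3.4 0 0" --pt "0 0 -4.3 0 0" --pt "0 0 -5.1 0 0" --pt "0 0 -5.8 0 0" --pt "0 0 -6 0 0" --pt "0 0 -6 0 0"

```text
time: 25.52
tool_pos: [0.4677, -0.0674, 0.197]
ee_rot: [3.138, 0.002, 1.701]
wrist_force: [0.3, 0.5, 0.8]
width: 0.094
finger_force: 0.0
```

Call:
servo_tool --pt "-0.4 0 0 0 0" --pt "-1.2 0 0 0 0" --pt "-2.4 0 0 0 0" --pt "-3.7 0 0 0 0" --pt "-5 0 0 0 0" --pt "-6.3 0 0 0 0" --pt "-7.5 0 0 0 0" --pt "-8.5 0 0 0 0" --pt "-9 0 0 0 0" --pt "-9 0 0 0 0"

```text
time: 26.35
tool_pos: [0.4948, -0.2925, 0.1924]
ee_rot: [-3.138, -0.002, 1.698]
wrist_force: [0.1, 0.5, -0.5]
width: 0.0939
finger_force: 0.0
```

```bash
python3 look.py j top side|head -1
python3 - <<'E'
from geo import *
a,_=load("j_top");b,_=load("j_side")
cv2.imwrite("pics/j.png",np.hstack([cv2.resize(a[120:340,150:400],(400,352)),cv2.resize(b[150:370,190:440],(400,352))]))
E
```

```text
26.35 [ 0.49484291 -0.29250301  0.19235333] [-3.13835972e+00 -2.29394987e-03  1.69760437e+00] 0.0939053394576091
```

View pics/j.png

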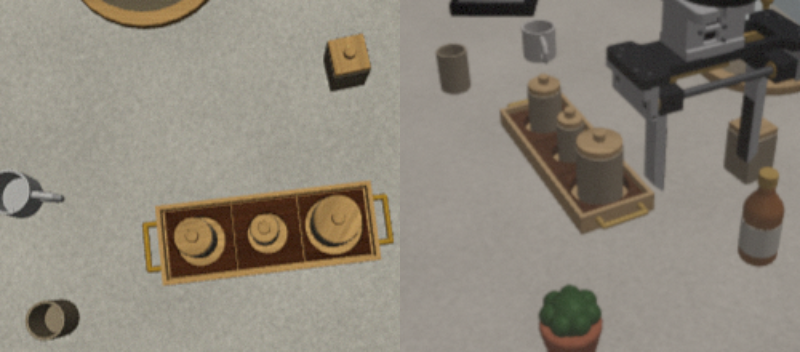

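Left: all three canisters stand in their wells, the square one at (348,62) and the beaker at (52,318) are unmoved. Right: all three upright, gripper clear. I check the seating by number.

Run:
```python
from geo import *
im,d=load("j_top");g=cv2.cvtColor(im,cv2.COLOR_BGR2HSV)
# knob tops located in crop (scale 1.6, offset 150,120): cast to seated knob-top height
for n,(u,v),z,w in [("m",(191,235),.098,(.4415,.1093)),("s",(263,228),.090,(.4533,.021)),("l",(338,217),.106,(.465,-.0678))]:
    p=cast(d,[(150+u/1.6,120+v/1.6)],z)[0]; print(n,p[:2].round(4),"off well mm",((p[:2]-w)*1e3).round(1))
im,d=load("j_side")
for n,(u,v),w in [("m",(544,78),(.4415,.1093)),("s",(571,112),(.4533,.021)),("l",(600,133),(.465,-.0678))]:
    uv=[(190+(u-400)/1.6,150+v/1.6)]; a=cast(d,uv,0)[0];e=np.array(d["eye"]);r=a-e
    t=np.dot(np.array(w)-e[:2],r[:2])/np.dot(r[:2],r[:2]); print(n,"knob height",round((e+t*r)[2],4))
```

```text
m [0.4437 0.1128] off well mm [2.2 3.5]
s [0.454  0.0246] off well mm [0.7 3.6]
l [ 0.4674 -0.0669] off well mm [2.4 0.9]
m knob height 0.0968
s knob height 0.0878
l knob height 0.1059
```

```bash
python3 -c "
from bench import robot
print(robot.close_job())"
```

```text
the job is handed in; nothing more can be done
None
```

The three round canisters stand upright, fully down in the wells that fit them, the square canister and the beaker were left untouched, and the job was handed in at about 26 s.

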